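# Hitch the glue caddy to the bench and fill it

### The job

Carry the empty glue caddy to the ball stud on the bench, lower its hitch socket fully onto the ball and then press the latch lever all the way down. After that, stand all the glue bottles from the bench upright on the floor of the caddy's round pot, one in the middle and the others around it, and leave the caddy hitched and latched. Do not shift the tape rolls or the notebook.

Things in the scene. Friction and masses are not known exactly. Their poses are not given: they have to be found in the camera images.
- caddy: loose glue caddy, 680 g, 226 mm long: hitch socket, tongue with wooden carry handle, open round pot. Origin: at bench level below the socket's centre; x runs along the tongue from socket to pot, z up. Along x: socket 0, prop leg (14 mm, reaches the bench) 50 mm, handle 68 mm, pot 145 mm. Stands level on pot and leg, on and off the ball. Swivels on the ball: any heading will do
- socket_centre (a point): on the caddy: where the ball's centre lies when the socket is seated, 46.5 mm above the caddy's origin. The steel socket is an upside-down cup: outer diameter 56 mm, inner 43 mm, from its open mouth 40 mm above the caddy's underside to its ceiling at 67 mm; outer top at 75 mm
- caddy_handle (a point): on the caddy: grip point in the carry handle, an upright wooden block 30 mm long (along caddy x), 14 mm thick (along caddy y), from 52 to 105 mm above the caddy's underside; this point is 68 mm along x from the origin, 80 mm up. Grip it across its 14 mm from above; the empty caddy balances within 12 mm of it
- pot_floor (a point): on the caddy: centre of the pot's inner floor, 145 mm along caddy x, 5 mm up. Pot: inner diameter 100 mm, outer 107 mm, rim 50 mm above the caddy's underside. Seven bottles fit just as one in the middle and six around it, their centres 31 to 34 mm from the middle
- lever_pad (a point): top of the press pad near the lever's tip, 48 mm from the hinge. Lever up: about 124 mm above the caddy's underside, over the socket (caddy x about 2 mm); fully down: 88 mm above it, caddy x -18 mm. Lever 18 mm wide, 58 mm long, hinged at caddy x 30 mm, height 84 mm, pointing away from the pot
- lever (a joint): latch lever on top of the socket, on the caddy: 0 = standing up at 50 degrees (unlatched), grows as it is pressed down, 0.87 rad = fully down (latched). Stays where it is left; moves at about 2 N pressed down on its pad
- ball_stud: fixed steel hitch ball on the bench; origin: centre of its round foot plate (60 mm across, 7 mm thick) at bench level
- ball_centre (a point): centre of the hitch ball, 40 mm in diameter, 46.5 mm above the bench; ball top at 66.5 mm
- tape_big: bystander: grey tape roll lying flat, 140 mm across, 30 mm high; origin: centre of its underside
- tape_small: bystander: pale tape roll lying flat, 90 mm across, 24 mm high; origin: centre of its underside
- notebook: bystander: cloth-bound notebook 110 x 150 mm, 22 mm thick; origin: centre of its underside
- bottle1: white glue bottle 1 of up to 7 (may be absent), all alike, standing on the bench at first: round body 30 mm in diameter and 42 mm tall, conical shoulder up to 50 mm, then a slim straight black cap 11 mm in diameter from 50 to 86 mm height; the cap is the place to grip. 90 g, heavy foot (balances 16 mm up). Origin: centre of its underside; z along its axis, up
- bottle2: white glue bottle 2 of up to 7 (may be absent), all alike, standing on the bench at first: round body 30 mm in diameter and 42 mm tall, conical shoulder up to 50 mm, then a slim straight black cap 11 mm in diameter from 50 to 86 mm height; the cap is the place to grip. 90 g, heavy foot (balances 16 mm up). Origin: centre of its underside; z along its axis, up
- bottle3: white glue bottle 3 of up to 7 (may be absent), all alike, standing on the bench at first: round body 30 mm in diameter and 42 mm tall, conical shoulder up to 50 mm, then a slim straight black cap 11 mm in diameter from 50 to 86 mm height; the cap is the place to grip. 90 g, heavy foot (balances 16 mm up). Origin: centre of its underside; z along its axis, up
- bottle4: white glue bottle 4 of up to 7 (may be absent), all alike, standing on the bench at first: round body 30 mm in diameter and 42 mm tall, conical shoulder up to 50 mm, then a slim straight black cap 11 mm in diameter from 50 to 86 mm height; the cap is the place to grip. 90 g, heavy foot (balances 16 mm up). Origin: centre of its underside; z along its axis, up
- bottle5: white glue bottle 5 of up to 7 (may be absent), all alike, standing on the bench at first: round body 30 mm in diameter and 42 mm tall, conical shoulder up to 50 mm, then a slim straight black cap 11 mm in diameter from 50 to 86 mm height; the cap is the place to grip. 90 g, heavy foot (balances 16 mm up). Origin: centre of its underside; z along its axis, up
- bottle6: white glue bottle 6 of up to 7 (may be absent), all alike, standing on the bench at first: round body 30 mm in diameter and 42 mm tall, conical shoulder up to 50 mm, then a slim straight black cap 11 mm in diameter from 50 to 86 mm height; the cap is the place to grip. 90 g, heavy foot (balances 16 mm up). Origin: centre of its underside; z along its axis, up
- bottle7: white glue bottle 7 of up to 7 (may be absent), all alike, standing on the bench at first: round body 30 mm in diameter and 42 mm tall, conical shoulder up to 50 mm, then a slim straight black cap 11 mm in diameter from 50 to 86 mm height; the cap is the place to grip. 90 g, heavy foot (balances 16 mm up). Origin: centre of its underside; z along its axis, up

How it is judged:
By the outcome, as a careful person would: the job done as asked, in the order asked, and still so for the second after the job is handed in, with the robot touching nothing.
Of bottle1, bottle2, bottle3, bottle4, bottle5, bottle6, bottle7 only 5 to 7 are there at a start; the rules pass over those that are not, and their reading is None.
At some moment in a run one of bottle1, bottle2, bottle3, bottle4, bottle5, bottle6, bottle7 may be knocked a few centimetres aside while the robot is not near it.
Once in a run the grip may slacken for a moment while it holds something.
It also fails if it takes over 210 s, if anything falls off the work surface, if the arm or the gripper's body presses on something with over 40 N, if the wrist force passes 120 N, or if a joint passes its speed limit or range.

### The arm

A 6-joint arm with a two-finger parallel gripper is mounted at the origin on the work surface. World frame = base frame: x ahead of the robot, y to its left, z up, the work surface at z = 0. Lengths are in m, angles in rad, forces in N, time in s.
With the tool pointing down it reaches from about 0.25 to 0.725 m from the base axis. Payload 4 kg.
Tool frame: the origin (TCP) lies on the front face of the gripper's body, between the roots of the fingers; the fingertips stand 73 mm ahead of it and the grasp point (between the pads) lies 54 mm ahead of it; z points along the fingers, y is the line along which they close (so a half turn about z gives the same grasp; the last joint's range is limited). The gripper opens to 85 mm and grips with 20 to 120 N. Pads are 22 mm wide; open, the fingers measure 114 mm over their backs; the gripper's body (76 mm by 85 mm) begins 54 mm behind the grasp point. The pads swing forward as they close: fully open they stand 13 mm farther back than shut.
Start: joints at [1.297, 0.241, 0.005, 1.335, 0, 1.571], TCP at [0.135, 0.481, 0.304] pointing down, gripper open.
Joint ranges: [-2.72, 2.72], [-1.05, 1.87], [-1.09, 1.28], [-1.99, 2.15], [-1.42, 1.44], [-3.14, 3.14]. Speed limits (rad/s): [2.79, 2.79, 3.14, 3.14, 3.14, 3.14].

### API

Orientations are given as a unit quaternion [x, y, z, w].
In Python, from workcell import bot gives the robot as it stands. The module is installed in compiled form; this text tells all that it offers.
- The arm moves only by the tool step_arm, never from a script. Its argument "rows" is a list of rows, each a list of 2 entries, a list of its own where there are three numbers: the shift along the tool's x, y, z in mm, then the turn about the tool's z in degrees. A call has 1 to 12 rows; each row is the pose to reach, as a shift and turn from the pose commanded when the call began, along the tool's axes at that moment; what a row does not reach only later rows make up. A row lasts 1/8 s, in which the tool goes at most 62.5 mm and 10.7 degrees, less where a joint would pass 70% of its speed; a pose out of reach is approached as far as the arm can. A call with a gripper value outside its range is refused whole. "claw" is the gripper's target within -1 to 1 (shut at 1, half-way at 0, fully open at -1), set as the call begins (left out, the last holds). The fingers move at their own pace and stop on an object; the grip force is fixed at half the most. Time passes only in rows, so rows that repeat a pose let the fingers close. It gives the time, the measured TCP pose, the force, the opening and the grip force at its end, in the units of the state.
- bot.get_obs(): the state, without advancing time (a new reading comes with each control period).
- bot.camera(name): name is "side" or "top" or "wrist"; returns (picture, depth): 384x512x3 uint8, red, green, blue; 384x512 float32, m along the optical axis (not along the pixel's ray), 0 where there is no reading.
- bot.camera_params(name): a dict with "fx", "fy", "cx", "cy" (pixels), "pose" (4x4, takes a point from camera to world coordinates). Camera axes: x right, y up, looking along -z (the intrinsics and any distortion apply to the point x, -y, -z); pixel columns grow to the right and rows downward; lengths in m; the calibration is good to about 2 mm. The wrist camera is an equidistant fisheye: a pixel r from the principal point sees the ray r / f radians off the axis. A picture is of the moment at which its call begins: read the wrist's pose just before it. camera_params takes no time and is no camera call; for the wrist camera it gives the pose at the moment of the call.
- bot.job_done(): hands the job in; it is judged then, once.
Trained networks look in the newest picture that a camera, given by its name, has taken for a name from the list of things; names that differ only in an ending like _2 or _b are one class to them, and where a whole thing is asked for, a point or a joint stands for the part that bears it (a point fixed in the world has none). Each returns a list of dicts, best first, with "score" (0 to 1); they miss things now and then, are a little off and sometimes report something else, mostly with a low value. They report only what shows in the picture. A call takes as long as a camera call.
- bot.trace(target, camera): "pixels" (384x512 bool, what is visible of it) and "uv" ([column, row] in pixels, amid what is visible of it).
The state is a dict: "clock": time; "joint_pos": joint angles; "joint_vel": joint speeds; "tau": joint torques, N m; "eef_pos": TCP position; "tool_rot": TCP orientation; "ft_force": force on the tool from outside, world axes, zero at the start; "ft_torque": the same for the moment, N m; "grip_width": finger opening in m; "grasp_force": force on a finger pad.
Only numpy, scipy, OpenCV 4.12 (cv2) and the standard library are available. Lean on these libraries where they do the work, as an engineer would, in place of code of your own. Each camera call takes 0.05 s, during which the arm holds its last target. There are 200 camera calls.

## Working session

There is one attempt and no reset: what is moved stays moved. The work goes in short steps, Python scripts to look and compute and a tool call to move; the robot and the scene stay as the last step left them, time stands still between calls to the robot, and variables do not carry over. Pictures are saved under pics/ and viewed, at most 14 in all, crops included, and the job is handed in when it is done.

Besides the shell and the picture viewer there is one more tool, called after "Request:" as name([rows], argument=value, ...), one row to a line, values as JSON. step_arm: Moves the arm, as the interface text tells. Its arguments: {"type":"object","properties":{"rows":{"type":"array"},"claw":{"type":"number"}},"required":["rows"]}

```bash
mkdir -p pics; cat > h.py <<'E'
import numpy as np, cv2
from workcell import bot
from scipy.spatial.transform import Rotation as R
def cloud(name,depth):
    p=bot.camera_params(name); v,u=np.mgrid[0:384,0:512].astype(float)
    x=(u-p['cx'])/p['fx']; y=(v-p['cy'])/p['fy']
    if name=='wrist':
        r=np.hypot(x,y)+1e-9; s=np.tan(np.minimum(r,1.5))/r; x=x*s; y=y*s
    P=np.stack([x*depth,-y*depth,-depth],-1)
    T=np.array(p['pose']); W=P@T[:3,:3].T+T[:3,3]; W[depth<=0]=np.nan
    return W
def snap(name,fn=None):
    im,d=bot.camera(name)
    if fn: cv2.imwrite('pics/'+fn,im[...,::-1])
    return im,cloud(name,d)
E
python3 - <<'E'
from h import *
o=bot.get_obs(); print(o)
a,Wt=snap('top','t0.png'); b,Ws=snap('side','s0.png')
cv2.imwrite('pics/ts.png',cv2.resize(np.hstack([a,b])[...,::-1],(800,300)))
for c in('top','side','wrist'):
  p=bot.camera_params(c);print(c,{k:np.round(p[k],3).tolist() for k in p})
for t in ['caddy','ball_stud','caddy_handle','tape_big','tape_small','notebook','bottle1','lever']:
  for c,W in(('top',Wt),('side',Ws)):
    for r in bot.trace(t,c):
      m=r['pixels'];q=W[m]
      print(t,c,round(r['score'],2),np.round(r['uv']),m.sum(),np.round(np.nanmedian(q,0),3),np.round(np.nanpercentile(q,98,axis=0),3),np.round(np.nanpercentile(q,2,axis=0),3))
E
```

```text
{'clock': 0.0, 'joint_pos': array([ 1.29702924e+00,  2.41365806e-01,  3.70512423e-03,  1.33521430e+00,
       -1.37626999e-05,  1.57075278e+00]), 'joint_vel': array([-0.00154423,  0.00101983, -0.00029963,  0.00088363, -0.00019123,
       -0.00102011]), 'tau': array([ 5.01551040e-04, -3.72317684e+01,  2.52407616e+01,  1.68253732e-02,
        4.91179355e-05,  2.84172430e-06]), 'eef_pos': array([0.13504899, 0.48090107, 0.30302908]), 'tool_rot': array([ 1.36434828e-01,  9.90648504e-01, -1.03053964e-03, -1.35028138e-04]), 'ft_force': array([-0.81409521,  0.45852396, -0.35316246]), 'ft_torque': array([ 0.01036888, -0.06187259,  0.00601413]), 'grasp_force': 0.0, 'grip_width': 0.08565395515139203}
top {'fx': 390.322, 'fy': 390.322, 'cx': 249.663, 'cy': 192.102, 'pose': [[-0.03, 0.993, -0.11, 0.41], [-1.0, -0.03, 0.002, 0.008], [-0.001, 0.11, 0.994, 1.317], [0.0, 0.0, 0.0, 1.0]]}
side {'fx': 376.352, 'fy': 376.352, 'cx': 259.985, 'cy': 191.934, 'pose': [[0.989, 0.089, -0.119, 0.435], [-0.148, 0.545, -0.825, -0.801], [-0.009, 0.834, 0.552, 0.643], [0.0, 0.0, 0.0, 1.0]]}
wrist {'fx': 297.319, '
[... 2075 characters left out ...]
] [ 0.435 -0.38   0.005]
bottle1 side 0.71 [268. 270.] 307 [ 0.535 -0.213  0.041] [ 0.549 -0.198  0.085] [ 0.522 -0.22   0.005]
bottle1 side 0.56 [224. 273.] 321 [ 0.446 -0.2    0.041] [ 0.46  -0.188  0.086] [ 0.432 -0.207  0.004]
lever top 0.68 [226. 202.] 81 [0.512 0.067 0.113] [0.521 0.083 0.133] [0.503 0.044 0.087]
lever top 0.65 [366. 189.] 96 [ 0.546 -0.377  0.046] [ 0.563 -0.367  0.088] [ 0.534 -0.393  0.006]
lever top 0.6 [174. 196.] 242 [0.546 0.247 0.045] [0.576 0.275 0.069] [0.525 0.227 0.004]
lever side 0.74 [248. 231.] 2132 [ 0.515 -0.033  0.034] [0.567 0.083 0.121] [ 0.471 -0.122  0.001]
lever side 0.47 [244. 180.] 159 [0.513 0.066 0.11 ] [0.523 0.082 0.131] [0.503 0.043 0.086]
```

View pics/ts.png

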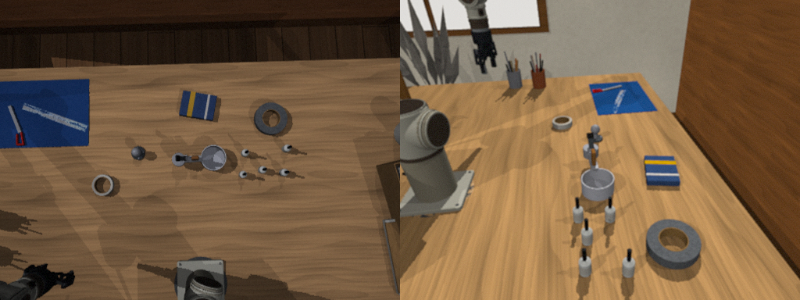

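```bash
python3 - <<'E'
from h import *
a,W=snap('top'); b,Ws=snap('side')
def comps(W,lo,hi,box=(0.25,0.85,-0.5,0.5)):
  m=((W[...,2]>lo)&(W[...,2]<hi)&(W[...,0]>box[0])&(W[...,0]<box[1])&(W[...,1]>box[2])&(W[...,1]<box[3])).astype(np.uint8)
  n,l,s,c=cv2.connectedComponentsWithStats(m,connectivity=4)
  for i in range(1,n):
    if s[i,4]>5:
      q=W[l==i]; print(s[i,4],np.round(c[i]),'med',np.round(np.median(q,0),3),'mid',np.round((q.max(0)+q.min(0))/2,4),'ext',np.round(q.max(0)-q.min(0),3))
print('caps');comps(W,.072,.1);print('side');comps(Ws,.076,.1)
print('balltop');comps(W,.05,.08,(.4,.7,.15,.35));comps(Ws,.05,.08,(.4,.7,.15,.35))
print('caddy hi');comps(W,.095,.15);comps(Ws,.095,.15)
print('rim');comps(W,.044,.058,(.3,.7,-.19,.15));comps(Ws,.044,.056,(.3,.7,-.19,.15))
E
```

```text
caps
14 [371. 188.] med [ 0.548 -0.381  0.085] mid [ 0.5492 -0.3811  0.0815] ext [0.01  0.012 0.016]
11 [316. 194.] med [ 0.534 -0.204  0.087] mid [ 0.5338 -0.2033  0.0827] ext [0.007 0.008 0.016]
195 [230. 204.] med [0.508 0.07  0.077] mid [0.5117 0.0695 0.0857] ext [0.052 0.064 0.027]
13 [339. 216.] med [ 0.462 -0.273  0.085] mid [ 0.4608 -0.2727  0.0834] ext [0.01  0.008 0.014]
13 [367. 220.] med [ 0.447 -0.361  0.086] mid [ 0.4471 -0.3625  0.0826] ext [0.007 0.009 0.017]
9 [313. 223.] med [ 0.443 -0.19   0.084] mid [ 0.443  -0.19    0.0821] ext [0.007 0.007 0.018]
side
80 [244. 189.] med [0.511 0.047 0.091] mid [0.5143 0.0585 0.088 ] ext [0.029 0.044 0.024]
52 [247. 200.] med [ 0.515 -0.005  0.087] mid [0.516  0.0128 0.0879] ext [0.015 0.041 0.023]
29 [268. 254.] med [ 0.536 -0.207  0.085] mid [ 0.5364 -0.2048  0.0814] ext [0.009 0.012 0.011]
30 [226. 255.] med [ 0.446 -0.195  0.083] mid [ 0.4464 -0.1936  0.0817] ext [0.009 0.009 0.011]
38 [238. 282.] med [ 0.463 -0.276  0.084] mid [ 0.4633 -0.2756  0.0816] ext [0.01  0.009 0.011]
43 [235. 320.] med [ 0.449 -0.367  0.085] mid [ 0
[... 666 characters left out ...]
059 0.1007] ext [0.013 0.028 0.01 ]
rim
34 [267. 189.] med [ 0.562 -0.046  0.051] mid [ 0.5511 -0.0559  0.0498] ext [0.036 0.07  0.011]
28 [287. 198.] med [ 0.525 -0.118  0.051] mid [ 0.5262 -0.1125  0.0504] ext [0.057 0.019 0.009]
90 [250. 204.] med [0.511 0.003 0.053] mid [0.514  0.0075 0.0519] ext [0.033 0.055 0.011]
17 [274. 217.] med [ 0.467 -0.071  0.05 ] mid [ 0.4669 -0.0709  0.049 ] ext [0.006 0.039 0.009]
19 [309. 223.] med [ 0.444 -0.185  0.049] mid [ 0.4441 -0.1834  0.0497] ext [0.02  0.013 0.01 ]
13 [252. 197.] med [0.536 0.061 0.05 ] mid [0.5364 0.0634 0.0497] ext [0.008 0.014 0.011]
343 [249. 222.] med [ 0.51  -0.033  0.049] mid [ 0.5185 -0.0264  0.05  ] ext [0.106 0.195 0.012]
```

Request:
step_arm([
  [[-492,-352,74],74.3],
  [[-492,-352,74],74.3],
  [[-492,-352,74],74.3],
  [[-492,-352,74],74.3],
  [[-492,-352,74],74.3],
  [[-492,-352,74],74.3],
  [[-492,-352,74],74.3],
  [[-492,-352,74],74.3],
  [[-492,-352,74],74.3],
  [[-492,-352,74],74.3],
  [[-492,-352,74],74.3],
  [[-492,-352,74],74.3],
], claw=-1)

```text
clock: 2.5
eef_pos: [0.5132, 0.0096, 0.2296]
tool_rot: [0.707, 0.707, -0.0, -0.001]
ft_force: [-0.2, 0.2, -0.8]
grip_width: 0.0856
grasp_force: 0.0
```

```bash
cat >> h.py <<'E'
def plan(x,y,z,az=None):
    o=bot.get_obs(); r=R.from_quat(o['tool_rot']); M=r.as_matrix(); p=o['eef_pos']
    a=np.degrees(np.arctan2(M[1,0],M[0,0])); s=M.T@(np.array([x,y,z])-p)*1000
    t=0 if az is None else (a-az+180)%360-180
    print('t',round(o['clock'],2),'tcp',np.round(p,4),'az',round(a,2),'tilt',np.round(M[:,2],4),'q',np.round(o['joint_pos'],2),'w',round(o['grip_width'],4),'ft',np.round(o['ft_force'],1))
    print('shift',np.round(s,1),'turn',round(t,1))
def comps(W,lo,hi,box,minn=5,show=True):
    m=((W[...,2]>lo)&(W[...,2]<hi)&(W[...,0]>box[0])&(W[...,0]<box[1])&(W[...,1]>box[2])&(W[...,1]<box[3])).astype(np.uint8)
    n,l,s,c=cv2.connectedComponentsWithStats(m,connectivity=4); out=[]
    for i in range(1,n):
        if s[i,4]>minn:
            q=W[l==i]; out.append((q.max(0)+q.min(0))/2)
            if show: print(s[i,4],'med',np.round(np.median(q,0),4),'mid',np.round(out[-1],4),'ext',np.round(q.max(0)-q.min(0),3))
    return out
E
python3 - <<'E'
from h import *
plan(.514,.008,.137,90)
im,W=snap('wrist','w1.png')
comps(W,.098,.11,(.45,.6,-.05,.05),20)
m=(W[...,2]>.044)&(W[...,2]<.053)&(abs(W[...,0]-.517)<.07)&(abs(W[...,1]+.07)<.07)
q=W[m][:,:2]
A=np.c_[2*q,np.ones(len(q))];s=np.linalg.lstsq(A,(q**2).sum(1),rcond=None)[0];print('rim',s[:2],np.sqrt(s[2]+s[:2]@s[:2]),len(q))
E
```

```text
t 2.5 tcp [0.5132 0.0096 0.2296] az 89.99 tilt [-1.3e-03  4.0e-04 -1.0e+00] q [ 0.02  0.31 -0.1   1.16  0.    1.59] w 0.0856 ft [-0.2  0.2 -0.8]
shift [-1.6  0.9 92.6] turn -0.0
766 med [0.5154 0.0112 0.1053] mid [0.5152 0.0096 0.1027] ext [0.014 0.029 0.009]
rim [ 0.51818935 -0.06577338] 0.05195622140599778 1560
```

View pics/w1.png

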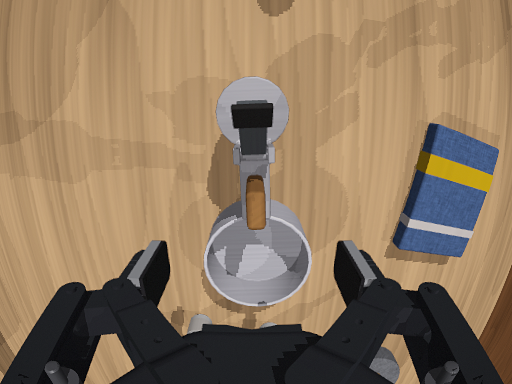

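Request:
step_arm([
  [[1,2,45],-2],
  [[1,2,93],-2],
  [[1,2,93],-2],
])

```text
clock: 2.92
eef_pos: [0.5121, 0.0117, 0.1342]
tool_rot: [0.694, 0.72, -0.003, -0.003]
ft_force: [0.4, 0.1, 0.1]
grip_width: 0.0852
grasp_force: 0.0
```

Request:
step_arm([
  [[0,0,0],0],
  [[0,0,0],0],
  [[0,0,0],0],
  [[0,0,0],0],
  [[0,0,0],0],
  [[0,0,0],0],
], claw=1)

```text
clock: 3.68
eef_pos: [0.5161, 0.0104, 0.138]
tool_rot: [0.695, 0.719, 0.001, 0.001]
ft_force: [-1.0, -0.3, 6.3]
grip_width: 0.0135
grasp_force: 59.0
```

Request:
step_arm([
  [[0,0,-15],0],
  [[0,0,-35],0],
  [[0,0,-55],0],
  [[0,0,-70],0],
  [[0,0,-70],0],
  [[0,0,-70],0],
])

```text
clock: 4.42
eef_pos: [0.5151, 0.0104, 0.2061]
tool_rot: [0.695, 0.719, -0.001, -0.001]
ft_force: [0.8, 0.6, -6.7]
grip_width: 0.0135
grasp_force: 59.3
```

```bash
cat >> h.py <<'E'
def rimfit(W,cx,cy,zlo,zhi,rad=.07):
    m=(W[...,2]>zlo)&(W[...,2]<zhi)&(np.hypot(W[...,0]-cx,W[...,1]-cy)<rad)
    q=W[m][:,:2];A=np.c_[2*q,np.ones(len(q))];s=np.linalg.lstsq(A,(q**2).sum(1),rcond=None)[0]
    return s[:2],np.sqrt(s[2]+s[:2]@s[:2]),len(q)
E
python3 - <<'E'
from h import *
plan(.551,.186,.21,90)
im,W=snap('wrist','w2.png')
# caddy top structures: handle top, socket flange (0.075), rim
q=comps(W,.168,.18,(.45,.6,-.05,.05),20)
for lo in (.11,.115,.118,.121,.125): print(lo,rimfit(W,.518,-.067,lo,lo+.006))
comps(W,.135,.149,(.45,.6,.03,.13),20)
a,T=snap('top'); b,S=snap('side')
comps(T,.05,.08,(.5,.6,.2,.3)); print(bot.camera_params('top')['cx'])
for X,n in((T,'t'),(S,'s'),(W,'w')):
  m=(X[...,2]>.035)&(X[...,2]<.08)&(np.hypot(X[...,0]-.551,X[...,1]-.251)<.03); q=X[m]
  if len(q)>20:
    from scipy.optimize import least_squares
    r=least_squares(lambda c:np.linalg.norm(q-c,axis=1)-.02,[.551,.251,.0465],loss='soft_l1',f_scale=.002); print(n,len(q),r.x,np.sqrt((r.fun**2).mean()))
E
```

```text
t 4.42 tcp [0.5151 0.0104 0.2061] az 92.01 tilt [-0.0018 -0.     -1.    ] q [ 0.02  0.34 -0.13  1.11  0.    1.56] w 0.0135 ft [ 0.8  0.6 -6.7]
shift [174.2  42.1  -4. ] turn 2.0
2813 med [0.5141 0.0158 0.1731] mid [0.5136 0.0094 0.174 ] ext [0.041 0.031 0.012]
84 med [0.4891 0.0163 0.1776] mid [0.4888 0.0165 0.1775] ext [0.006 0.002 0.005]
90 med [0.5384 0.0182 0.1779] mid [0.5389 0.0182 0.177 ] ext [0.006 0.001 0.006]
0.11 (array([0., 0.]), np.float64(0.0), 0)
0.115 (array([0., 0.]), np.float64(0.0), 0)
0.118 (array([0., 0.]), np.float64(0.0), 0)
0.121 (array([0., 0.]), np.float64(0.0), 0)
0.125 (array([0., 0.]), np.float64(0.0), 0)
5715 med [0.5106 0.0876 0.1436] mid [0.5113 0.0775 0.1446] ext [0.056 0.053 0.008]
137 med [0.5133 0.0371 0.1437] mid [0.5131 0.0372 0.1433] ext [0.022 0.002 0.003]
114 med [0.549  0.2514 0.0612] mid [0.5497 0.2535 0.0612] ext [0.036 0.037 0.021]
249.66250847246448
t 121 [0.55004539 0.25359451 0.04751695] 0.001944881202216361
```

View pics/w2.png

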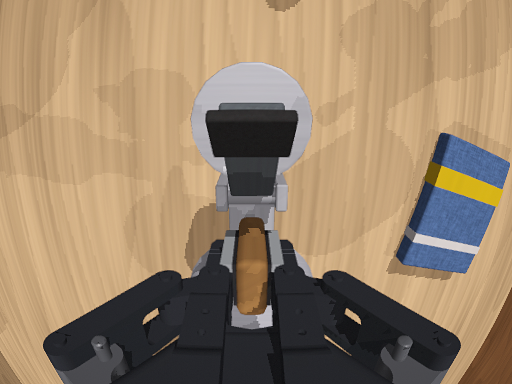

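Request:
step_arm([
  [[30,8,0],0],
  [[70,20,0],0],
  [[90,25,0],0],
  [[90,25,0],0],
  [[90,25,0],0],
])

```text
clock: 5.2
eef_pos: [0.537, 0.1007, 0.2064]
tool_rot: [0.695, 0.719, -0.001, -0.0]
ft_force: [-0.7, -0.3, -5.9]
grip_width: 0.0133
grasp_force: 59.2
```

```bash
cat >> h.py <<'E'
from scipy.optimize import least_squares
def sphere(X,c0):
    m=(X[...,2]>.035)&(X[...,2]<.08)&(np.hypot(X[...,0]-c0[0],X[...,1]-c0[1])<.035); q=X[m]
    f=lambda c:np.linalg.norm(q-c,axis=1)-.02
    if len(q)<20: return None
    r=least_squares(f,[*c0,.0465],loss='soft_l1',f_scale=.001); return len(q),np.round(r.x,4),np.sqrt(np.median(r.fun**2))
def socket(W,c0,ztop):
    # points on the flat top of the socket: slide a 28 mm disc to its outline
    m=(abs(W[...,2]-ztop)<.003)&(np.hypot(W[...,0]-c0[0],W[...,1]-c0[1])<.04); q=W[m][:,:2]
    c=np.array(c0)
    for _ in range(8):
        a=np.arctan2(*(q-c).T[::-1]); r=np.hypot(*(q-c).T); E=[]
        for b in np.linspace(-np.pi,np.pi,37)[:-1]:
            k=np.where((a>=b)&(a<b+np.pi/18))[0]
            if len(k)>3:
                j=k[r[k].argmax()]
                if .024<r[j]<.034 and q[j][1]>c[1]-.015: E.append(q[j])
        E=np.array(E); c=least_squares(lambda v:np.hypot(*(E-v).T)-.028,c,loss='soft_l1',f_scale=.001).x
    return len(E),np.round(c,4)
E
python3 - <<'E'
from h import *
plan(.551,.186,.21)
im,W=snap('wrist','w3.png'); p=bot.get_obs()['eef_pos']
print(p, sphere(W,[.55,.252]), socket(W,[p[0]-.003,p[1]+.067],p[2]-.062), np.nanmedian(W[100:135,200:215,2]))
E
```

```text
t 5.2 tcp [0.537  0.1007 0.2064] az 92.0 tilt [-0.0015 -0.0011 -1.    ] q [ 0.19  0.39 -0.04  1.14 -0.    1.72] w 0.0133 ft [-0.7 -0.3 -5.9]
shift [84.7 17.  -3.8] turn 0
[0.53704312 0.10046754 0.20649378] (1269, array([0.551 , 0.2534, 0.0475]), np.float64(0.000372339772685068)) (25, array([0.5337, 0.1659])) 0.144940271878585
```

View pics/w3.png

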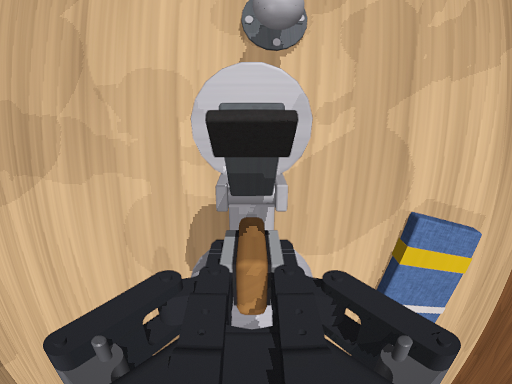

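Request:
step_arm([
  [[30,7,0],0],
  [[70,16,0],0],
  [[86,20,0],0],
  [[86,20,0],0],
  [[86,20,20],0],
  [[86,20,38],0],
  [[86,20,38],0],
])

```text
clock: 6.12
eef_pos: [0.5529, 0.1858, 0.1671]
tool_rot: [0.695, 0.719, -0.003, -0.001]
ft_force: [-0.2, 0.3, -6.6]
grip_width: 0.0135
grasp_force: 59.2
```

```bash
python3 - <<'E'
from h import *
plan(.551,.186,.21)
im,W=snap('wrist'); p=bot.get_obs()['eef_pos']
print('sock',socket(W,[p[0]-.003,p[1]+.066],p[2]-.062))
a,S=snap('side'); print(sphere(S,[.55,.252]))
c=cv2.resize(a[120:230,190:320],None,fx=4,fy=4,interpolation=cv2.INTER_CUBIC); cv2.imwrite('pics/s2.png',c[...,::-1])
E
```

```text
t 6.12 tcp [0.5529 0.1858 0.1671] az 91.9 tilt [-0.0049 -0.0024 -1.    ] q [ 0.32  0.5   0.01  1.09 -0.    1.86] w 0.0135 ft [-0.2  0.3 -6.6]
shift [  0.2  -2.1 -42.9] turn 0
sock (25, array([0.5504, 0.2517]))
(49, array([0.5455, 0.2424, 0.0661]), np.float64(0.003757802301049329))
```

View pics/s2.png

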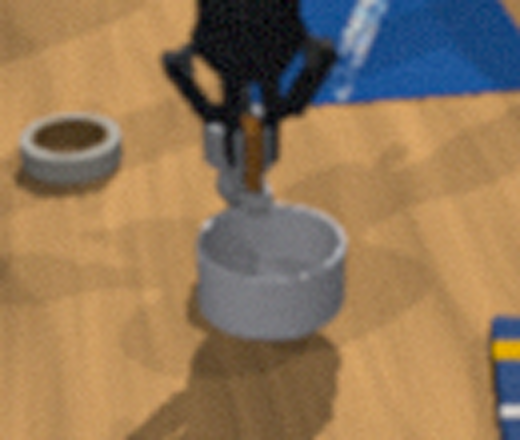

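Request:
step_arm([
  [[0,1,5],0],
  [[0,1,10],0],
  [[0,1,10],0],
  [[0,1,10],0],
])

```text
clock: 6.72
eef_pos: [0.5555, 0.188, 0.1589]
tool_rot: [0.695, 0.719, -0.0, 0.0]
ft_force: [-0.0, 0.4, -5.7]
grip_width: 0.0135
grasp_force: 59.2
```

Request:
step_arm([
  [[0,-1.5,0],0],
  [[0,-1.5,5],0],
  [[0,-1.5,10],0],
  [[0,-1.5,10],0],
  [[0,-1.5,10],0],
])

```text
clock: 7.35
eef_pos: [0.554, 0.1879, 0.1488]
tool_rot: [0.695, 0.719, -0.0, -0.0]
ft_force: [0.6, 0.2, -5.9]
grip_width: 0.0132
grasp_force: 59.2
```

Request:
step_arm([
  [[0,0,4],0],
  [[0,0,8],0],
  [[0,0,11],0],
  [[0,0,11],0],
  [[0,0,11],0],
])

```text
clock: 7.98
eef_pos: [0.5539, 0.1879, 0.138]
tool_rot: [0.695, 0.719, 0.0, -0.0]
ft_force: [-0.1, 0.8, -3.5]
grip_width: 0.0133
grasp_force: 59.5
```

Request:
step_arm([
  [[0,0,1.5],0],
  [[0,0,1.5],0],
  [[0,0,1.5],0],
])

```text
clock: 8.35
eef_pos: [0.5539, 0.188, 0.138]
tool_rot: [0.695, 0.719, 0.0, 0.0]
ft_force: [-3.9, -0.5, 6.2]
grip_width: 0.0134
grasp_force: 61.1
```

Request:
step_arm([
  [[0,0,0],0],
  [[0,0,0],0],
  [[0,0,0],0],
  [[0,0,-20],0],
  [[0,0,-60],0],
  [[0,0,-90],0],
  [[0,0,-90],0],
], claw=-1)

```text
clock: 9.22
eef_pos: [0.5557, 0.1885, 0.2294]
tool_rot: [0.695, 0.719, 0.003, 0.002]
ft_force: [0.2, 0.2, -0.2]
grip_width: 0.0857
grasp_force: 0.0
```

Request:
step_arm([
  [[-40,0,0],0],
  [[-40,0,0],0],
  [[-40,0,0],0],
  [[-40,0,0],0],
  [[-40,0,0],0],
  [[-40,0,0],0],
], claw=1)

```text
clock: 9.98
eef_pos: [0.5553, 0.1484, 0.2263]
tool_rot: [0.694, 0.72, -0.0, -0.0]
ft_force: [0.0, -0.3, 0.4]
grip_width: 0.0003
grasp_force: 0.0
```

```bash
python3 - <<'E'
from h import *
plan(.5505,.2515,.215)
im,W=snap('wrist','w4.png'); p=bot.get_obs()['eef_pos']
print('sock',socket(W,[.551,.253],.075)); 
comps(W,.098,.11,(.5,.6,.14,.22),20)
comps(W,.110,.135,(.5,.6,.22,.32),20)
E
```

```text
t 9.97 tcp [0.5553 0.1484 0.2263] az 92.06 tilt [-1.e-04  0.e+00 -1.e+00] q [0.26 0.43 0.07 1.21 0.   1.8 ] w 0.0003 ft [ 0.  -0.3  0.4]
shift [103.2  -1.1  11.3] turn 0
sock (24, array([0.5508, 0.2532]))
888 med [0.5534 0.187  0.1053] mid [0.5533 0.1858 0.1031] ext [0.015 0.03  0.01 ]
1540 med [0.5509 0.2522 0.1261] mid [0.5509 0.2517 0.1225] ext [0.024 0.022 0.025]
```

View pics/w4.png

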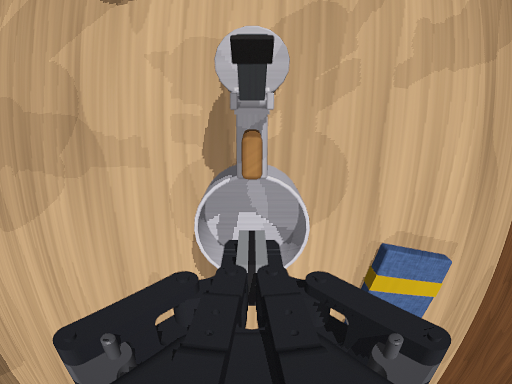

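Request:
step_arm([
  [[50,0,0],0],
  [[103,-1,0],0],
  [[103,-1,0],0],
  [[103,-1,10],0],
  [[104,-1,25],0],
  [[107,-1,36],0],
  [[112,-1,48],0],
  [[119,-1,58],0],
  [[122,-1,65],0],
  [[122,-1,67],0],
  [[122,-1,68],0],
  [[122,-1,68],0],
])

```text
clock: 11.52
eef_pos: [0.5504, 0.2702, 0.1592]
tool_rot: [0.695, 0.719, 0.001, 0.0]
ft_force: [-0.1, 0.6, 4.2]
grip_width: -0.0
grasp_force: 1.8
```

Request:
step_arm([
  [[0,0,1],0],
  [[0,0,2],0],
  [[0,0,2],0],
  [[0,0,2],0],
])

```text
clock: 12.02
eef_pos: [0.5506, 0.2705, 0.1585]
tool_rot: [0.695, 0.719, 0.002, 0.0]
ft_force: [-1.8, 1.8, 9.1]
grip_width: -0.0002
grasp_force: 4.8
```

Request:
step_arm([
  [[0,0,-20],0],
  [[0,0,-60],0],
  [[-50,0,-90],0],
  [[-100,0,-90],0],
  [[-100,0,-90],0],
  [[-100,0,-90],0],
])

```text
clock: 12.78
eef_pos: [0.5534, 0.1697, 0.246]
tool_rot: [0.695, 0.719, -0.0, -0.0]
ft_force: [-0.2, 1.1, -0.8]
grip_width: 0.0002
grasp_force: 0.0
```

```bash
python3 - <<'E'
from h import *
plan(.5505,.2515,.215)
im,W=snap('wrist','w5.png')
comps(W,.08,.135,(.5,.6,.2,.32),20)
print('handle');comps(W,.098,.11,(.5,.6,.14,.22),20)
print('rim',rimfit(W,.557,.11,.046,.055))
b,S=snap('side');T=snap('top')[1]
for X in(S,T):
  print('bottles'); comps(X,.074,.1,(.3,.7,-.5,-.12))
E
```

```text
t 12.78 tcp [0.5534 0.1697 0.246 ] az 91.97 tilt [-9.e-04  1.e-04 -1.e+00] q [0.3  0.43 0.12 1.26 0.   1.83] w 0.0002 ft [-0.2  1.1 -0.8]
shift [81.9 -0.1 31. ] turn 0
2450 med [0.5502 0.2513 0.0887] mid [0.5514 0.2514 0.0883] ext [0.03  0.066 0.012]
114 med [0.5527 0.2013 0.0958] mid [0.5529 0.2009 0.093 ] ext [0.012 0.002 0.024]
handle
711 med [0.5532 0.1881 0.105 ] mid [0.5532 0.1871 0.1029] ext [0.014 0.03  0.01 ]
rim (array([0.55648321, 0.11429084]), np.float64(0.05163082056049399), 1011)
bottles
35 med [ 0.536  -0.208   0.0842] mid [ 0.5363 -0.2052  0.0804] ext [0.009 0.012 0.013]
32 med [ 0.4461 -0.1947  0.0824] mid [ 0.4463 -0.1927  0.0812] ext [0.009 0.011 0.013]
43 med [ 0.4628 -0.277   0.083 ] mid [ 0.4632 -0.2755  0.0812] ext [0.011 0.011 0.014]
46 med [ 0.4489 -0.3673  0.0847] mid [ 0.4489 -0.3658  0.0814] ext [0.01  0.011 0.013]
49 med [ 0.5505 -0.3849  0.0845] mid [ 0.5508 -0.3822  0.0812] ext [0.01  0.013 0.013]
bottles
13 med [ 0.5481 -0.3812  0.0864] mid [ 0.5489 -0.3811  0.0849] ext [0.009 0.01  0.014]
11 med [ 0.534  -0.2034  0.0879] mid [ 0.534  -0.2038  0.0833] ext [0.007 0.009 0.014]
12 med [ 0.4622 -0.2734  0.0848] mid [ 0.4609 -0.2728  0.0833] ext [0.01  0.009 0.011]
12 med [ 0.4469 -0.362   0.0868] mid [ 0.4471 -0.3629  0.0844] ext [0.007 0.009 0.014]
11 med [ 0.4429 -0.1904  0.0855] mid [ 0.4443 -0.1898  0.0818] ext [0.009 0.008 0.013]
```

View pics/w5.png

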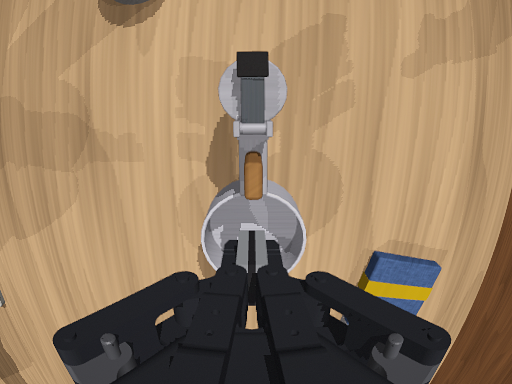

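Request:
step_arm([
  [[-374,-31,46],0],
  [[-374,-31,46],0],
  [[-374,-31,46],0],
  [[-374,-31,46],0],
  [[-374,-31,46],0],
  [[-374,-31,46],0],
  [[-374,-31,46],0],
  [[-374,-31,46],0],
  [[-374,-31,46],0],
], claw=-0.2)

```text
clock: 14.05
eef_pos: [0.5362, -0.2032, 0.2004]
tool_rot: [0.694, 0.72, 0.0, -0.0]
ft_force: [-0.2, 0.2, 0.5]
grip_width: 0.052
grasp_force: 0.0
```

```bash
cat > look.py <<'E'
import sys
from h import *
x,y,z=map(float,sys.argv[1:4])
im,W=snap('wrist'); cs=comps(W,.07,.1,(x-.06,x+.06,y-.06,y+.06),20)
b,S=snap('side'); print('side'); comps(S,.074,.1,(.25,.75,-.5,.02))
if len(sys.argv)>4: cv2.imwrite('pics/'+sys.argv[4],im[...,::-1])
cs=sorted(cs,key=lambda c:np.hypot(c[0]-x,c[1]-y))
plan(*(cs[0][:2] if cs else (x,y)),z,92)
E
python3 look.py .535 -.2045 .126 w6.png
```

```text
306 med [ 0.5358 -0.2015  0.0863] mid [ 0.536  -0.2038  0.0793] ext [0.011 0.011 0.018]
side
34 med [ 0.5357 -0.2076  0.0836] mid [ 0.5364 -0.2051  0.0806] ext [0.009 0.013 0.012]
32 med [ 0.4461 -0.1948  0.0828] mid [ 0.4463 -0.1927  0.0804] ext [0.009 0.01  0.013]
40 med [ 0.4632 -0.2771  0.0836] mid [ 0.4633 -0.276   0.081 ] ext [0.011 0.01  0.012]
46 med [ 0.4492 -0.3677  0.0846] mid [ 0.449  -0.3654  0.0811] ext [0.01  0.01  0.012]
47 med [ 0.5507 -0.3852  0.0845] mid [ 0.5511 -0.3826  0.0811] ext [0.01  0.011 0.013]
t 14.15 tcp [ 0.5363 -0.2032  0.2006] az 92.18 tilt [ 2.e-04  1.e-04 -1.e+00] q [-0.36  0.45  0.03  1.15  0.    1.17] w 0.051 ft [ 0.4 -0.3 -0.8]
shift [-0.6 -0.3 74.6] turn 0.2
```

View pics/w6.png

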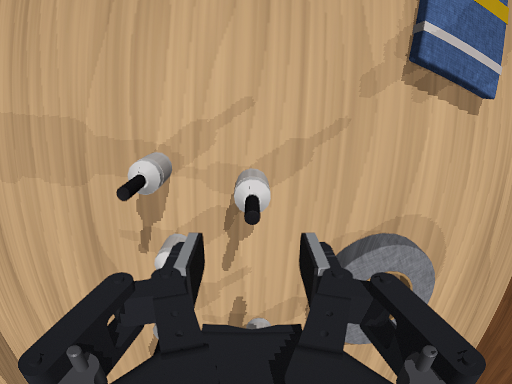

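Request:
step_arm([
  [[-0.5,0,40],0],
  [[-0.5,0,74],0],
  [[-0.5,0,74],0],
])

```text
clock: 14.52
eef_pos: [0.534, -0.2035, 0.1239]
tool_rot: [0.694, 0.72, -0.001, -0.003]
ft_force: [0.1, 0.7, 0.4]
grip_width: 0.0514
grasp_force: 0.0
```

Request:
step_arm([
  [[0,0,0],0],
  [[0,0,0],0],
  [[0,0,0],0],
  [[0,0,0],0],
  [[0,0,-40],0],
  [[0,0,-100],0],
  [[100,8,-104],0],
  [[185,15,-104],0],
  [[185,15,-104],0],
  [[185,15,-104],0],
  [[185,15,-104],0],
], claw=1)

```text
clock: 15.9
eef_pos: [0.5442, -0.02, 0.2305]
tool_rot: [0.694, 0.72, -0.0, 0.0]
ft_force: [-0.2, -0.4, -1.0]
grip_width: 0.0094
grasp_force: 58.8
```

```bash
cat > pot.py <<'E'
from h import *
im,W=snap('wrist'); cv2.imwrite('pics/p%d.png'%(bot.get_obs()['clock']*10),im[...,::-1])
m=(W[...,2]>.046)&(W[...,2]<.054)&(abs(np.hypot(W[...,0]-.556,W[...,1]-.1085)-.0517)<.012); q=W[m][:,:2]
r=least_squares(lambda c:np.hypot(*(q-c).T)-.0517,[.556,.1085],loss='soft_l1',f_scale=.001)
print('pot',np.round(r.x,4),len(q),np.median(abs(r.fun)),np.round([q.min(0),q.max(0)],3))
comps(W,.098,.11,(.5,.6,.14,.22),20)
print('caps');comps(W,.074,.097,(.5,.61,.06,.155),10)
plan(*r.x,.235,92)
E
python3 pot.py; ls pics
```

```text
pot [0.5562 0.108 ] 1276 0.0009832072342236611 [[0.504 0.055]
 [0.61  0.147]]
caps
t 15.95 tcp [ 0.5442 -0.0207  0.2304] az 91.97 tilt [-1.e-04 -5.e-04 -1.e+00] q [-0.04  0.37 -0.01  1.19 -0.    1.5 ] w 0.009 ft [-0.2  1.1 -1.5]
shift [128.3  16.5  -4.6] turn -0.0
p159.png
s0.png
s2.png
t0.png
ts.png
w1.png
w2.png
w3.png
w4.png
w5.png
w6.png
```

Request:
step_arm([
  [[60,8,0],0],
  [[110,14,0],0],
  [[128,16.5,0],0],
  [[128,16.5,0],0],
  [[128,16.5,40],0],
  [[128,16.5,75],0],
  [[128,16.5,92],0],
  [[128,16.5,97],0],
  [[128,16.5,97],0],
])

```text
clock: 17.08
eef_pos: [0.5564, 0.1063, 0.1339]
tool_rot: [0.696, 0.718, -0.0, 0.0]
ft_force: [0.1, -1.0, -0.6]
grip_width: 0.0091
grasp_force: 58.7
```

```bash
python3 pot.py
```

```text
pot [0.5567 0.1102] 3450 0.0012985016905868 [[0.503 0.056]
 [0.609 0.171]]
3365 med [0.5533 0.186  0.1054] mid [0.5533 0.1861 0.1047] ext [0.015 0.03  0.007]
caps
2043 med [0.5558 0.1136 0.0876] mid [0.5558 0.1072 0.0855] ext [0.036 0.023 0.023]
t 17.12 tcp [0.5567 0.1066 0.134 ] az 91.86 tilt [ 8.e-04 -4.e-04 -1.e+00] q [ 0.19  0.5  -0.08  0.99 -0.    1.73] w 0.0092 ft [-0.1 -0.8 -1.3]
shift [   3.6    0.2 -101. ] turn -0.1
```

Request:
step_arm([
  [[2,0,1],0],
  [[2,0,3],0],
  [[2,0,4],0],
  [[2,0,4],0],
])

```text
clock: 17.62
eef_pos: [0.5571, 0.1091, 0.1334]
tool_rot: [0.695, 0.719, 0.001, 0.002]
ft_force: [-5.2, -4.8, 18.8]
grip_width: 0.0091
grasp_force: 61.4
```

Request:
step_arm([
  [[0,0,-2],0],
  [[0,0,-3],0],
  [[0,0,-3],0],
  [[0,0,-3],0],
  [[0,0,-50],0],
  [[0,0,-100],0],
], claw=0.4)

```text
clock: 18.38
eef_pos: [0.5555, 0.1104, 0.2291]
tool_rot: [0.695, 0.719, -0.001, -0.001]
ft_force: [0.7, 0.3, 0.5]
grip_width: 0.0253
grasp_force: 0.0
```

Request:
step_arm([
  [[-297,-123,30],0],
  [[-297,-123,30],0],
  [[-297,-123,30],0],
  [[-297,-123,30],0],
  [[-297,-123,30],0],
  [[-297,-123,30],0],
  [[-297,-123,30],0],
  [[-297,-123,30],0],
], claw=-0.2)

```text
clock: 19.38
eef_pos: [0.4443, -0.1896, 0.1995]
tool_rot: [0.694, 0.72, 0.0, -0.0]
ft_force: [0.0, 0.5, -0.3]
grip_width: 0.0512
grasp_force: 0.0
```

```bash
python3 look.py .4445 -.192 .126; python3 - <<'E'
from h import *
a,T=snap('top');comps(T,.07,.1,(.5,.6,.06,.155));a,T=snap('side');comps(T,.07,.1,(.5,.6,.06,.155))
E
```

```text
308 med [ 0.4449 -0.1884  0.0862] mid [ 0.4451 -0.1904  0.0792] ext [0.01  0.011 0.018]
side
33 med [ 0.4462 -0.1942  0.0822] mid [ 0.4463 -0.1926  0.0806] ext [0.009 0.011 0.012]
40 med [ 0.4632 -0.2777  0.0841] mid [ 0.4632 -0.2757  0.0806] ext [0.011 0.011 0.013]
47 med [ 0.4487 -0.3675  0.0845] mid [ 0.4489 -0.3655  0.0812] ext [0.01  0.009 0.013]
48 med [ 0.5507 -0.3845  0.0839] mid [ 0.5509 -0.3826  0.0807] ext [0.01  0.011 0.013]
t 19.48 tcp [ 0.4444 -0.1894  0.1995] az 92.17 tilt [ 2.e-04  2.e-04 -1.e+00] q [-0.4   0.28 -0.23  1.06  0.    1.13] w 0.0515 ft [0.4 0.6 0.2]
shift [-1.1  0.6 73.5] turn 0.2
12 med [0.5543 0.1089 0.091 ] mid [0.5546 0.1096 0.0834] ext [0.009 0.008 0.025]
30 med [0.5564 0.1065 0.0825] mid [0.5561 0.1081 0.0816] ext [0.009 0.013 0.021]
```

Request:
step_arm([
  [[-1,0.5,40],0],
  [[-1,0.5,73],0],
  [[-1,0.5,73],0],
])

```text
clock: 19.95
eef_pos: [0.4426, -0.1902, 0.1243]
tool_rot: [0.694, 0.72, -0.001, -0.003]
ft_force: [0.2, -0.4, 0.2]
grip_width: 0.0513
grasp_force: 0.0
```

Request:
step_arm([
  [[0,0,0],0],
  [[0,0,0],0],
  [[0,0,0],0],
  [[0,0,0],0],
  [[0,0,-50],0],
  [[0,0,-110],0],
  [[70,22,-110],0],
  [[140,44,-110],0],
  [[220,70,-110],0],
  [[280,88,-110],0],
  [[320,101,-110],0],
  [[320,101,-110],0],
], claw=1)

```text
clock: 21.45
eef_pos: [0.5343, 0.1349, 0.2364]
tool_rot: [0.693, 0.721, 0.0, -0.0]
ft_force: [0.1, 0.5, -1.1]
grip_width: 0.009
grasp_force: 58.7
```

```bash
cat > place.py <<'E'
import sys
from h import *
im,W=snap('wrist'); p=bot.get_obs()['eef_pos']
cv2.imwrite('pics/pl%d.png'%(bot.get_obs()['clock']*10),im[...,::-1])
h=comps(W,p[2]-.05,p[2]-.028,(p[0]-.02,p[0]+.02,p[1]-.03,p[1]+.03),10)
print('caps');comps(W,.074,.097,(.5,.61,.06,.155),10)
print('handle');comps(W,.098,.11,(.5,.6,.14,.22),20)
T=snap('top')[1];print('top');comps(T,.074,.098,(.5,.61,.06,.155))
plan(float(sys.argv[1]),float(sys.argv[2]),.134,92)
E
python3 place.py .5343 .1333
```

```text
2079 med [0.534  0.1432 0.1953] mid [0.5337 0.1378 0.1973] ext [0.037 0.026 0.022]
12 med [0.554  0.1437 0.2064] mid [0.5541 0.144  0.2064] ext [0.001 0.001 0.003]
caps
145 med [0.5582 0.1144 0.091 ] mid [0.5587 0.1115 0.0836] ext [0.007 0.012 0.019]
handle
802 med [0.553  0.1881 0.1052] mid [0.5534 0.1874 0.1031] ext [0.014 0.03  0.009]
top
11 med [0.5555 0.1086 0.0918] mid [0.5545 0.1086 0.0868] ext [0.009 0.006 0.016]
t 21.55 tcp [0.5342 0.1338 0.2362] az 92.22 tilt [-0.e+00  1.e-04 -1.e+00] q [0.25 0.38 0.02 1.21 0.   1.78] w 0.0091 ft [ 0.7 -0.5 -0.4]
shift [-5.000e-01  1.000e-01  1.022e+02] turn 0.2
```

Request:
step_arm([
  [[0,0,45],0],
  [[0,0,80],0],
  [[0,0,92],0],
  [[0,0,98],0],
  [[0,0,101],0],
  [[0,0,101],0],
])

```text
clock: 22.3
eef_pos: [0.5346, 0.1316, 0.1364]
tool_rot: [0.695, 0.719, 0.001, 0.001]
ft_force: [0.0, -0.6, -1.4]
grip_width: 0.0089
grasp_force: 58.7
```

Request:
step_arm([
  [[0,0,1],0],
  [[0,0,2],0],
  [[0,0,2],0],
])

```text
clock: 22.68
eef_pos: [0.5339, 0.1317, 0.1335]
tool_rot: [0.695, 0.719, 0.0, 0.0]
ft_force: [0.4, -0.6, -0.3]
grip_width: 0.0091
grasp_force: 58.7
```

Request:
step_arm([
  [[0,0,1],0],
  [[0,0,1],0],
])

```text
clock: 22.92
eef_pos: [0.534, 0.1318, 0.1331]
tool_rot: [0.695, 0.719, 0.0, 0.0]
ft_force: [-1.3, 0.0, 4.9]
grip_width: 0.0094
grasp_force: 59.4
```

Request:
step_arm([
  [[0,0,0],0],
  [[0,0,-1],0],
  [[0,0,-1],0],
  [[0,0,-1],0],
  [[0,0,-40],0],
  [[0,0,-100],0],
  [[0,0,-100],0],
], claw=0.5)

```text
clock: 23.8
eef_pos: [0.5369, 0.1324, 0.2379]
tool_rot: [0.695, 0.719, 0.005, 0.003]
ft_force: [1.7, -0.3, -0.4]
grip_width: 0.0211
grasp_force: 0.0
```

Request:
step_arm([
  [[-403,-86,30],0],
  [[-403,-86,30],0],
  [[-403,-86,30],0],
  [[-403,-86,30],0],
  [[-403,-86,30],0],
  [[-403,-86,30],0],
  [[-403,-86,30],0],
  [[-403,-86,30],0],
  [[-403,-86,30],0],
], claw=-0.2)

```text
clock: 24.92
eef_pos: [0.4618, -0.2735, 0.2017]
tool_rot: [0.695, 0.719, 0.0, -0.001]
ft_force: [-0.1, -0.5, 0.1]
grip_width: 0.0511
grasp_force: 0.0
```

```bash
python3 look.py .462 -.2745 .126; python3 - <<'E'
from h import *
a,T=snap('top');comps(T,.07,.1,(.5,.6,.06,.155));a,T=snap('side');comps(T,.07,.1,(.5,.6,.06,.155))
E
```

```text
307 med [ 0.4628 -0.2713  0.0864] mid [ 0.4627 -0.2734  0.0794] ext [0.011 0.011 0.019]
side
43 med [ 0.4635 -0.2771  0.0831] mid [ 0.4632 -0.2754  0.0807] ext [0.011 0.01  0.013]
49 med [ 0.4491 -0.3677  0.084 ] mid [ 0.4489 -0.3655  0.0807] ext [0.01  0.01  0.013]
47 med [ 0.5506 -0.3849  0.0851] mid [ 0.5509 -0.3825  0.0812] ext [0.01  0.012 0.011]
t 25.02 tcp [ 0.4623 -0.2728  0.2021] az 92.11 tilt [-6.e-04  7.e-04 -1.e+00] q [-0.53  0.38 -0.08  1.12  0.    1.  ] w 0.0513 ft [ 0.2 -0.2 -0.3]
shift [-0.6  0.5 76.1] turn 0.1
12 med [0.5541 0.1088 0.0912] mid [0.5545 0.1095 0.0829] ext [0.009 0.009 0.025]
13 med [0.5311 0.1317 0.0921] mid [0.5326 0.1328 0.0856] ext [0.01  0.01  0.017]
30 med [0.5566 0.1063 0.0823] mid [0.556  0.1069 0.0818] ext [0.009 0.01  0.021]
```

Request:
step_arm([
  [[-0.5,0.5,40],0],
  [[-0.5,0.5,76],0],
  [[-0.5,0.5,76],0],
])

```text
clock: 25.5
eef_pos: [0.461, -0.2725, 0.124]
tool_rot: [0.694, 0.72, -0.001, -0.003]
ft_force: [-0.2, -0.0, 0.1]
grip_width: 0.0512
grasp_force: 0.0
```

Request:
step_arm([
  [[0,0,0],0],
  [[0,0,0],0],
  [[0,0,0],0],
  [[0,0,0],0],
  [[0,0,-50],0],
  [[0,0,-110],0],
  [[60,19,-110],0],
  [[120,38,-110],0],
  [[180,57,-110],0],
], claw=1)

```text
clock: 26.62
eef_pos: [0.5132, -0.0926, 0.2369]
tool_rot: [0.695, 0.719, 0.0, 0.0]
ft_force: [1.0, -0.5, -1.1]
grip_width: 0.0089
grasp_force: 58.9
```

Request:
step_arm([
  [[60,19,0],0],
  [[120,38,0],0],
  [[180,57,0],0],
  [[224,71,0],0],
  [[224,71,0],0],
  [[224,71,0],0],
])

```text
clock: 27.38
eef_pos: [0.5756, 0.1322, 0.2361]
tool_rot: [0.694, 0.72, -0.001, -0.0]
ft_force: [0.4, 0.2, -1.7]
grip_width: 0.0092
grasp_force: 58.8
```

```bash
python3 place.py .5763 .1347
```

```text
2049 med [0.5748 0.1386 0.195 ] mid [0.5746 0.1334 0.1972] ext [0.037 0.026 0.022]
12 med [0.5951 0.1389 0.2064] mid [0.5949 0.1393 0.2058] ext [0.001 0.002 0.004]
caps
220 med [0.5342 0.1344 0.0912] mid [0.5336 0.1329 0.0837] ext [0.01  0.01  0.019]
101 med [0.5538 0.1123 0.0912] mid [0.5535 0.1101 0.0837] ext [0.005 0.01  0.019]
handle
838 med [0.5537 0.1856 0.1054] mid [0.5533 0.1854 0.1029] ext [0.014 0.03  0.01 ]
top
t 27.48 tcp [0.5757 0.1311 0.2364] az 91.92 tilt [-7.e-04 -4.e-04 -1.e+00] q [ 0.22  0.45  0.14  1.25 -0.    1.76] w 0.0092 ft [-0.3 -0.  -1.1]
shift [  3.6   0.8 102.4] turn -0.1
```

Request:
step_arm([
  [[4,1,0],0],
  [[4,1,45],0],
  [[4,1,80],0],
  [[4,1,92],0],
  [[4,1,98],0],
  [[4,1,102],0],
  [[4,1,102],0],
  [[4,1,102],0],
])

```text
clock: 28.48
eef_pos: [0.5773, 0.1361, 0.1351]
tool_rot: [0.695, 0.719, 0.0, 0.001]
ft_force: [-0.9, -2.9, -0.1]
grip_width: 0.009
grasp_force: 58.8
```

Request:
step_arm([
  [[-2,-0.5,0],0],
  [[-2,-0.5,2],0],
  [[-2,-0.5,2.5],0],
  [[-2,-0.5,2.5],0],
])

```text
clock: 28.98
eef_pos: [0.577, 0.1349, 0.1333]
tool_rot: [0.694, 0.72, 0.001, 0.0]
ft_force: [-1.8, -0.6, 4.9]
grip_width: 0.0091
grasp_force: 59.7
```

Request:
step_arm([
  [[0,0,0],0],
  [[0,0,-1],0],
  [[0,0,-1],0],
  [[0,0,-1],0],
  [[0,0,-40],0],
  [[0,0,-100],0],
  [[0,0,-100],0],
], claw=0.5)

```text
clock: 29.85
eef_pos: [0.5795, 0.1351, 0.2378]
tool_rot: [0.695, 0.719, 0.005, 0.003]
ft_force: [0.1, 0.5, -0.4]
grip_width: 0.0214
grasp_force: 0.0
```

Request:
step_arm([
  [[-494,-146,30],0],
  [[-494,-146,30],0],
  [[-494,-146,30],0],
  [[-494,-146,30],0],
  [[-494,-146,30],0],
  [[-494,-146,30],0],
  [[-494,-146,30],0],
  [[-494,-146,30],0],
  [[-494,-146,30],0],
  [[-494,-146,30],0],
  [[-494,-146,30],0],
], claw=-0.2)

```text
clock: 31.22
eef_pos: [0.4482, -0.3629, 0.2015]
tool_rot: [0.694, 0.72, 0.0, -0.001]
ft_force: [-0.2, 0.7, 0.1]
grip_width: 0.0515
grasp_force: 0.0
```

```bash
python3 look.py .448 -.364 .126; python3 - <<'E'
from h import *
a,T=snap('top');comps(T,.07,.1,(.5,.6,.06,.155));a,T=snap('side');comps(T,.07,.1,(.5,.6,.06,.155))
E
```

```text
303 med [ 0.4486 -0.3615  0.0864] mid [ 0.4486 -0.3639  0.0793] ext [0.011 0.011 0.018]
side
47 med [ 0.4491 -0.3673  0.0837] mid [ 0.4488 -0.365   0.0809] ext [0.01  0.011 0.012]
49 med [ 0.5507 -0.3854  0.0846] mid [ 0.5508 -0.3828  0.0812] ext [0.01  0.011 0.014]
t 31.32 tcp [ 0.4486 -0.3627  0.2019] az 92.16 tilt [-2.e-04  6.e-04 -1.e+00] q [-0.68  0.45  0.04  1.16  0.    0.85] w 0.0512 ft [0.3 0.2 0. ]
shift [-1.2  0.  75.9] turn 0.2
13 med [0.5727 0.1349 0.09  ] mid [0.5747 0.1354 0.0862] ext [0.009 0.009 0.015]
11 med [0.5553 0.1085 0.0924] mid [0.5546 0.1087 0.0865] ext [0.009 0.007 0.021]
14 med [0.532  0.1315 0.0895] mid [0.5327 0.1324 0.0838] ext [0.01  0.011 0.024]
29 med [0.576  0.1333 0.0836] mid [0.5771 0.1341 0.0816] ext [0.01  0.012 0.021]
30 med [0.5563 0.106  0.083 ] mid [0.556  0.1065 0.0822] ext [0.009 0.011 0.023]
```

Request:
step_arm([
  [[-1,0,40],0],
  [[-1,0,76],0],
  [[-1,0,76],0],
])

```text
clock: 31.8
eef_pos: [0.4465, -0.3631, 0.1232]
tool_rot: [0.694, 0.72, -0.0, -0.003]
ft_force: [-0.8, 1.3, 0.6]
grip_width: 0.0514
grasp_force: 0.0
```

Request:
step_arm([
  [[0,0,0],0],
  [[0,0,0],0],
  [[0,0,0],0],
  [[0,0,0],0],
  [[0,0,-50],0],
  [[0,0,-110],0],
  [[60,14,-110],0],
  [[120,28,-110],0],
  [[180,42,-110],0],
], claw=1)

```text
clock: 32.92
eef_pos: [0.4837, -0.1826, 0.2365]
tool_rot: [0.695, 0.719, 0.0, 0.001]
ft_force: [0.6, 0.4, -0.7]
grip_width: 0.0088
grasp_force: 58.7
```

Request:
step_arm([
  [[60,14,0],0],
  [[120,28,0],0],
  [[180,42,0],0],
  [[240,56,0],0],
  [[264,61,0],0],
  [[264,61,0],0],
  [[264,61,0],0],
])

```text
clock: 33.8
eef_pos: [0.535, 0.0814, 0.2359]
tool_rot: [0.695, 0.719, -0.0, 0.0]
ft_force: [-0.1, -0.5, -0.6]
grip_width: 0.0093
grasp_force: 58.7
```

```bash
python3 place.py .5361 .0833
```

```text
2075 med [0.5341 0.0881 0.1949] mid [0.534  0.0824 0.1969] ext [0.037 0.026 0.022]
13 med [0.5546 0.0885 0.2061] mid [0.5545 0.0884 0.2054] ext [0.001 0.001 0.004]
caps
217 med [0.575  0.1364 0.0914] mid [0.5762 0.1361 0.0846] ext [0.011 0.01  0.019]
203 med [0.5335 0.1334 0.0916] mid [0.5335 0.1328 0.0839] ext [0.011 0.011 0.02 ]
214 med [0.5556 0.1109 0.0914] mid [0.5561 0.1101 0.0845] ext [0.011 0.01  0.019]
handle
863 med [0.5526 0.1848 0.1052] mid [0.5531 0.1853 0.103 ] ext [0.015 0.03  0.01 ]
top
t 33.9 tcp [0.5351 0.0807 0.236 ] az 91.91 tilt [-2.e-04 -3.e-04 -1.e+00] q [ 0.15  0.36 -0.01  1.2  -0.    1.69] w 0.0089 ft [-0.1 -0.9 -1.5]
shift [  2.6   1.1 102. ] turn -0.1
```

Request:
step_arm([
  [[3,1,0],0],
  [[3,1,45],0],
  [[3,1,80],0],
  [[3,1,92],0],
  [[3,1,98],0],
  [[3,1,102],0],
  [[3,1,102],0],
  [[3,1,102],0],
])

```text
clock: 34.9
eef_pos: [0.5367, 0.0851, 0.1348]
tool_rot: [0.695, 0.719, 0.001, 0.001]
ft_force: [0.7, 0.3, -0.8]
grip_width: 0.0095
grasp_force: 58.7
```

Request:
step_arm([
  [[-1,-0.5,0],0],
  [[-1,-0.5,2],0],
  [[-1,-0.5,2.5],0],
  [[-1,-0.5,2.5],0],
])

```text
clock: 35.4
eef_pos: [0.5361, 0.084, 0.133]
tool_rot: [0.695, 0.719, 0.001, 0.001]
ft_force: [-3.1, -0.5, 8.0]
grip_width: 0.0092
grasp_force: 60.1
```

Request:
step_arm([
  [[0,0,0],0],
  [[0,0,-1],0],
  [[0,0,-1],0],
  [[0,0,-1],0],
  [[0,0,-40],0],
  [[0,0,-100],0],
  [[0,0,-100],0],
], claw=0.5)

```text
clock: 36.28
eef_pos: [0.5387, 0.0844, 0.2368]
tool_rot: [0.695, 0.719, 0.004, 0.003]
ft_force: [0.3, -0.2, 0.1]
grip_width: 0.0213
grasp_force: 0.0
```

Request:
step_arm([
  [[-466,-2,30],0],
  [[-466,-2,30],0],
  [[-466,-2,30],0],
  [[-466,-2,30],0],
  [[-466,-2,30],0],
  [[-466,-2,30],0],
  [[-466,-2,30],0],
  [[-466,-2,30],0],
  [[-466,-2,30],0],
  [[-466,-2,30],0],
  [[-466,-2,30],0],
], claw=-0.2)

```text
clock: 37.65
eef_pos: [0.5503, -0.3803, 0.2013]
tool_rot: [0.694, 0.72, 0.0, -0.0]
ft_force: [-0.4, 0.2, 0.4]
grip_width: 0.0512
grasp_force: 0.0
```

```bash
python3 look.py .55 -.382 .126; python3 - <<'E'
from h import *
a,T=snap('top');comps(T,.07,.1,(.5,.6,.06,.155));a,T=snap('side');comps(T,.07,.1,(.5,.6,.06,.155))
E
```

```text
309 med [ 0.5506 -0.3794  0.0862] mid [ 0.5505 -0.3816  0.0793] ext [0.011 0.011 0.018]
side
49 med [ 0.5508 -0.3853  0.0842] mid [ 0.5508 -0.3826  0.0807] ext [0.01  0.011 0.013]
t 37.75 tcp [ 0.5505 -0.3805  0.2017] az 92.12 tilt [ 1.e-04  0.e+00 -1.e+00] q [-0.6   0.63  0.34  1.28  0.    0.93] w 0.0517 ft [ 0.1  0.2 -0.1]
shift [-1.2 -0.  75.7] turn 0.1
13 med [0.5731 0.1345 0.09  ] mid [0.5744 0.1352 0.0827] ext [0.008 0.01  0.022]
11 med [0.555  0.1087 0.0914] mid [0.5546 0.1086 0.0878] ext [0.009 0.007 0.016]
13 med [0.5329 0.0841 0.0914] mid [0.5342 0.0856 0.0845] ext [0.01  0.01  0.023]
13 med [0.531  0.1313 0.0923] mid [0.5325 0.1327 0.0891] ext [0.01  0.009 0.012]
30 med [0.5759 0.1322 0.0811] mid [0.5772 0.1334 0.0815] ext [0.01  0.01  0.022]
26 med [0.5338 0.1282 0.0828] mid [0.5331 0.1297 0.081 ] ext [0.009 0.009 0.021]
30 med [0.5563 0.1057 0.0832] mid [0.5562 0.1085 0.0816] ext [0.01  0.016 0.02 ]
31 med [0.536  0.0824 0.0815] mid [0.5357 0.0845 0.0811] ext [0.01  0.012 0.02 ]
```

Request:
step_arm([
  [[-1,0,40],0],
  [[-1,0,76],0],
  [[-1,0,76],0],
])

```text
clock: 38.22
eef_pos: [0.5482, -0.381, 0.122]
tool_rot: [0.694, 0.72, -0.001, -0.004]
ft_force: [-0.2, 0.3, -0.1]
grip_width: 0.0514
grasp_force: 0.0
```

Request:
step_arm([
  [[0,0,0],0],
  [[0,0,0],0],
  [[0,0,0],0],
  [[0,0,0],0],
  [[0,0,-50],0],
  [[0,0,-110],0],
  [[60,6,-110],0],
  [[120,12,-110],0],
  [[180,18,-110],0],
], claw=1)

```text
clock: 39.35
eef_pos: [0.5616, -0.2008, 0.2359]
tool_rot: [0.695, 0.719, 0.0, 0.0]
ft_force: [0.8, 0.3, -1.2]
grip_width: 0.0095
grasp_force: 58.7
```

Request:
step_arm([
  [[60,6,0],0],
  [[120,12,0],0],
  [[180,18,0],0],
  [[240,22,0],0],
  [[287,26,0],0],
  [[287,26,0],0],
  [[287,26,0],0],
])

```text
clock: 40.22
eef_pos: [0.5775, 0.0853, 0.2355]
tool_rot: [0.694, 0.72, -0.0, 0.0]
ft_force: [-0.3, -0.1, -0.9]
grip_width: 0.0093
grasp_force: 58.7
```

```bash
python3 place.py .5775 .0847
```

```text
2070 med [0.5766 0.0917 0.1946] mid [0.5765 0.0858 0.1964] ext [0.037 0.026 0.022]
caps
205 med [0.5762 0.136  0.0916] mid [0.5762 0.1354 0.084 ] ext [0.01  0.011 0.019]
210 med [0.5346 0.1327 0.0914] mid [0.5336 0.1323 0.0843] ext [0.011 0.01  0.019]
225 med [0.5565 0.1108 0.0913] mid [0.5563 0.1096 0.0837] ext [0.011 0.011 0.019]
223 med [0.5365 0.0874 0.091 ] mid [0.5357 0.0857 0.0839] ext [0.01  0.011 0.019]
handle
856 med [0.5538 0.1844 0.1052] mid [0.553  0.1849 0.1032] ext [0.015 0.029 0.009]
top
t 40.33 tcp [0.5777 0.0842 0.2355] az 91.92 tilt [-1.e-04 -4.e-04 -1.e+00] q [ 0.14  0.44  0.11  1.24 -0.    1.68] w 0.009 ft [ 0.  -0.4 -1.3]
shift [ 5.000e-01 -1.000e-01  1.015e+02] turn -0.1
```

Request:
step_arm([
  [[0,0,45],0],
  [[0,0,80],0],
  [[0,0,92],0],
  [[0,0,98],0],
  [[0,0,102],0],
  [[0,0,102],0],
  [[0,0,104],0],
  [[0,0,104],0],
])

```text
clock: 41.32
eef_pos: [0.5785, 0.0856, 0.1329]
tool_rot: [0.695, 0.719, 0.001, 0.001]
ft_force: [-0.8, -0.4, 4.6]
grip_width: 0.0096
grasp_force: 59.2
```

Release, retreat, and check the whole result.

Request:
step_arm([
  [[0,0,0],0],
  [[0,0,-1],0],
  [[0,0,-1],0],
  [[0,0,-1],0],
  [[0,0,-40],0],
  [[0,0,-100],0],
  [[-60,0,-120],0],
  [[-120,0,-120],0],
  [[-120,0,-120],0],
  [[-120,0,-120],0],
], claw=0.5)

```text
clock: 42.58
eef_pos: [0.5817, -0.0347, 0.2511]
tool_rot: [0.695, 0.719, -0.0, -0.0]
ft_force: [0.6, -0.7, 1.1]
grip_width: 0.0215
grasp_force: 0.0
```

```bash
python3 pot.py; python3 - <<'E'
from h import *
im,W=snap('wrist','fw.png'); a,T=snap('top'); b,S=snap('side')
for n,X in(('w',W),('t',T),('s',S)):
  print(n,'lever');comps(X,.083,.135,(.5,.6,.2,.32),8)
  if n!='w':
    print('caps');comps(X,.07,.1,(.5,.61,.06,.155)); print('elsewhere');comps(X,.03,.1,(.2,.75,-.5,-.1),8)
for t in('tape_big','tape_small','notebook'):
  r=bot.trace(t,'side')[0];print(t,np.round(np.nanmedian(S[r['pixels']],0),3))
z=lambda i,u,v,w,h:cv2.resize(i[v:v+h,u:u+w],(400,400),interpolation=cv2.INTER_CUBIC)
cv2.imwrite('pics/fin.png',np.hstack([z(im,130,0,260,260),z(b,190,130,120,120)])[...,::-1])
E
```

```text
pot [0.5563 0.1101] 1280 0.0013245782483618275 [[0.503 0.056]
 [0.609 0.139]]
caps
208 med [0.5562 0.1085 0.0911] mid [0.5558 0.1099 0.084 ] ext [0.01  0.01  0.019]
194 med [0.5774 0.0866 0.0913] mid [0.5774 0.0879 0.0841] ext [0.011 0.011 0.02 ]
202 med [0.5363 0.0855 0.0913] mid [0.5353 0.0862 0.0837] ext [0.011 0.011 0.019]
t 42.62 tcp [ 0.5817 -0.0339  0.251 ] az 92.04 tilt [-8.e-04  5.e-04 -1.e+00] q [-0.06  0.43  0.14  1.28  0.    1.48] w 0.0215 ft [-0.2 -0.8 -0.7]
shift [144.9 -20.3  16.1] turn 0.0
w lever
t lever
148 med [0.5499 0.251  0.0893] mid [0.551  0.2503 0.0912] ext [0.029 0.067 0.015]
caps
12 med [0.5756 0.0865 0.0907] mid [0.5766 0.0876 0.0855] ext [0.009 0.01  0.019]
13 med [0.573  0.1343 0.0885] mid [0.5745 0.1355 0.0862] ext [0.009 0.01  0.017]
12 med [0.5549 0.1086 0.091 ] mid [0.5546 0.108  0.0828] ext [0.009 0.008 0.024]
13 med [0.5331 0.0841 0.0913] mid [0.5343 0.0856 0.0854] ext [0.009 0.01  0.019]
13 med [0.5312 0.1314 0.0917] mid [0.5328 0.1329 0.0892] ext [0.01  0.01  0.009]
elsewhere
188 med [ 0.7215 -0.3371  0.0323] mid [ 0.716  -0.3361  0.0344] ext [0.
[... 2704 characters left out ...]
 med [ 0.7201 -0.3738  0.0307] mid [ 0.7213 -0.3733  0.0313] ext [0.012 0.012 0.003]
23 med [ 0.637  -0.3612  0.0306] mid [ 0.6354 -0.3609  0.031 ] ext [0.018 0.01  0.002]
40 med [ 0.6761 -0.3735  0.0306] mid [ 0.6763 -0.3734  0.032 ] ext [0.021 0.014 0.004]
16 med [ 0.6967 -0.3746  0.0307] mid [ 0.695  -0.3747  0.0307] ext [0.012 0.009 0.001]
9 med [ 0.6457 -0.3703  0.0309] mid [ 0.6465 -0.3712  0.0308] ext [0.009 0.006 0.001]
22 med [ 0.6588 -0.3779  0.0306] mid [ 0.6591 -0.377   0.0311] ext [0.012 0.013 0.002]
15 med [ 0.7023 -0.3876  0.0306] mid [ 0.7018 -0.3875  0.031 ] ext [0.01  0.008 0.002]
tape_big [ 0.68  -0.339  0.029]
tape_small [0.418 0.386 0.017]
notebook [ 0.747 -0.033  0.021]
```

View pics/fin.png

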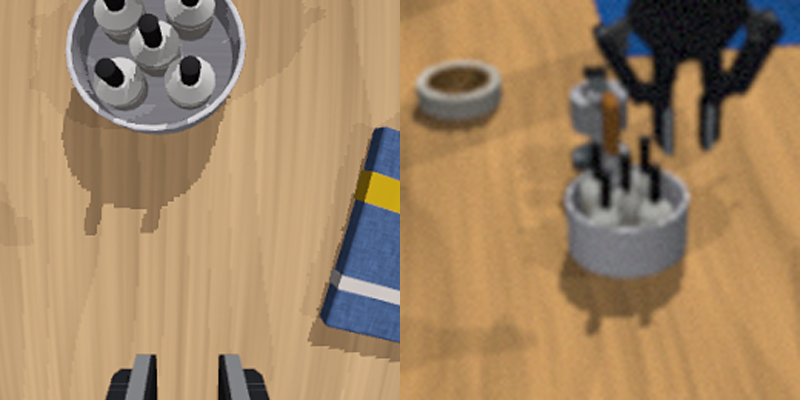

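```bash
python3 - <<'E'
from h import *
T=snap('top')[1]; L=comps(T,.07,.1,(.2,.9,-.7,.9),6,False); print(np.round(L,3))
for c in('top','side'):
  snap(c); print([(round(r['score'],2),np.round(r['uv'])) for r in bot.trace('bottle1',c)])
E
```

```text
[[0.576 0.088 0.084]
 [0.574 0.135 0.084]
 [0.549 0.248 0.083]
 [0.554 0.108 0.082]
 [0.551 0.172 0.088]
 [0.546 0.188 0.088]
 [0.535 0.085 0.084]
 [0.533 0.133 0.09 ]]
[(0.62, array([216., 193.])), (0.57, array([225., 198.]))]
[(0.57, array([250., 195.])), (0.46, array([247., 188.])), (0.43, array([257., 187.])), (0.38, array([263., 179.]))]
```

```bash
python3 -c "
from workcell import bot
print(bot.job_done())"
```

```text
the job is handed in; nothing more can be done
None
```

The job is handed in. The caddy is on the ball with its lever pressed down to the stop. All five bottles found on the bench stand upright in the pot, one in the middle and four around it. The tape rolls and the notebook are where they were.

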